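Load the Petri dish carrier and offer up its gate for the hinge pin

ROBOT

A 6-joint arm with a two-finger parallel gripper is mounted at the origin on the work surface. World frame = base frame: x ahead of the robot, y to its left, z up, the work surface at z = 0. Lengths are in m, angles in rad, forces in N, time in s.
With the tool pointing down it reaches from about 0.3 to 0.775 m from the base axis. Payload 14.6 kg.
Tool frame: the origin (TCP) lies at the centre of the arm's flange, where the gripper is bolted on; the fingertips stand 199 mm ahead of it and the grasp point (between the pads) lies 180 mm ahead of it; z points along the fingers, y is the line along which they close (so a half turn about z gives the same grasp; the last joint's range is limited). The gripper opens to 94 mm and grips with 3 to 60 N. Pads are 16 mm wide; open, the fingers measure 119 mm over their backs; the gripper's body (75 mm by 177 mm) begins 78 mm behind the grasp point.
Start: joints at [-1.345, 0.3, 1.521, -0, 1.321, -0.067], TCP at [0.159, -0.527, 0.405] pointing down, gripper open.
Joint ranges: [-3.03, 3.03], [-0.79, 2.21], [0.23, 2.52], [-1.04, 4.18], [0, 3.07], [-2.55, 2.55]. Speed limits (rad/s): [2.22, 2.22, 2.57, 3.14, 3.14, 3.14].

INTERFACE

Orientations are given as [roll, pitch, yaw] about the fixed x, y, z axes, in that order (R = Rz(yaw) Ry(pitch) Rx(roll)).
In Python, from station import ctrl gives the robot as it stands. The module is installed in compiled form; this text tells all that it offers.
- The arm moves only by the tool servo_tool, never from a script. Its argument "motion" is a list of rows, each a list of 5 numbers: the closure, from 0 (fully open) to 1 (shut), then the shift along the world's x, y, z in cm, then the turn about the world's z in degrees. A call has 1 to 20 rows; each row is the pose to reach, as a shift and turn from the pose commanded when the call began; what a row does not reach only later rows make up. A row lasts 1/8 s, in which the tool goes at most 62.5 mm and 10.7 degrees, less where a joint would pass 70% of its speed; a pose out of reach is approached as far as the arm can. A call with a gripper value outside its range is refused whole. The fingers move at their own pace and stop on an object; "squeeze" is the grip in N (left out, the last holds). Time passes only in rows, so rows that repeat a pose let the fingers close. It gives the time, the measured TCP pose, the force, the opening and the grip force at its end, in the units of the state.
- ctrl.get_obs(): the state, without advancing time (a new reading comes with each control period).
- ctrl.camera(name): name is "scene" or "side" or "wrist"; returns a dict with "image" (400x640x3 uint8, red, green, blue), "fx", "fy", "cx", "cy" (pixels), "camera_from_world" (4x4, takes a point from world to camera coordinates); the wrist camera has in their place "hand_eye" (4x4, takes a point from camera to tool coordinates, whose origin is the TCP and whose axes are the flange's). Camera axes: x right, y up, looking along -z (the intrinsics and any distortion apply to the point x, -y, -z); pixel columns grow to the right and rows downward; lengths in m; the calibration is good to about 2 mm. A picture is of the moment at which its call begins: read the wrist's pose just before it. There is no depth.
- ctrl.hand_in(): hands the job in; it is judged then, once.
The state is a dict: "time_s": time; "qpos": joint angles; "joint_vel": joint speeds; "tau": joint torques, N m; "ee_pos": TCP position; "eef_rot": TCP orientation; "force": force on the tool from outside, world axes, zero at the start; "moment": the same for the moment, N m; "grip_width": finger opening in m; "grip_force": force on a finger pad.
Only numpy, scipy, OpenCV 4.12 (cv2) and the standard library are available. Lean on these libraries where they do the work, as an engineer would, in place of code of your own. Each camera call takes 0.05 s, during which the arm holds its last target. There are 200 camera calls.

TASK

Finish loading the dish carrier: set the loose Petri dish gently and squarely on top of the pile inside it and let go of it. Then lift the carrier's gate (the framed one with hinge barrels) out of the draining rack and offer it up straight across the carrier's open front, its barrels midway in the gaps between the hinge post's barrels and the holes in line, so that a colleague can drop the hinge pin through. Finish while still holding the gate there in the gripper, hanging free of the carrier, and leave everything else where it stands.

Things in the scene. Friction and masses are not known exactly. Their poses are not given: they have to be found in the camera images.
- carrier: Steel dish carrier, fixed. Origin: centre of underside, z up, open front towards its -x. Base 120 (x) by 164 (y) by 10 mm; corner posts 118 mm high: round 8 mm at (x,y) = (52,74), (52,-74), (-50,-74) mm, square 14 mm hinge post at (-50,72). 5 mm wire rails join them at 45 and 85 mm height on both sides and the back; top and front open. A ring 5 mm high, 64 mm inside, in the middle holds the pile.
- gap_low (a point): Middle of the lower gap on the hinge axis, 42 mm above the bench: the gate's lower barrel belongs here. The hinge post carries three barrels in front of it, 16 mm outside, 10 mm bore, on the vertical axis x=-70, y=72 mm (carrier frame), at heights 14-30, 54-70 and 94-110 mm, leaving two gaps 24 mm high. They can be entered from the front. Axes as the carrier's.
- gap_high (a point): The same for the upper gap (82 mm above the bench); the gate's upper barrel belongs here.
- stop (a point): Where the gate's free edge (gate_edge) comes when the gate stands straight across the front: carrier frame (-70, -66, 62) mm. A rubber stop on the round front post behind it ends at x=-60 mm.
- dish_1: Petri dish 60 mm in diameter, 15 mm high, clear with dark red agar, about 30 g, origin at the centre of its underside; the lowest of the pile of three in the carrier, standing on the base plate at 10 mm.
- dish_2: Same dish, second of the pile (underside at 25 mm).
- dish_3: Same dish, top of the pile (underside at 40 mm, its top at 55 mm).
- dish_4: Same dish, the loose one flat on the bench between carrier and rack: to be put squarely on top of the pile.
- gate: The carrier's gate, 140 to 280 g: upright aluminium frame 8 mm thick (x), 130 mm wide (y), 108 mm high, with clear window; origin at the centre of its lower edge, z up. Hinge barrels stand out from its +y edge. Starts upright in an outer slot of the rack. In place on the carrier its axes are parallel to the carrier's and its lower edge is 18 mm above the bench, 8 mm clear of the base plate.
- bore_low (a point): Centre of the bore of the gate's lower barrel: gate frame (0, 78, 24) mm. Both barrels: 16 mm outside, 10 mm bore, 14 mm tall.
- bore_high (a point): Centre of the bore of the gate's upper barrel: gate frame (0, 78, 64) mm.
- gate_edge (a point): Point at the gate's free edge, away from its barrels: gate frame (0, -60, 44) mm.
- gate_top (a point): Middle of the gate's top edge: gate frame (0, 0, 108) mm. The top bar below it is flat and solid for 36 mm: pinch it there from above, across x.
- rack: White draining rack, fixed: base 150 (x) by 130 (y) by 8 mm; three slots along y at x = -45, 0, 45 mm, each between two 5 mm wire hoops (84 mm long, 10 mm apart inside) reaching 44.5 mm above the bench. Origin: centre of its underside. Gate and plain panel stand on its base in the outer slots, in either order; the middle one is empty.
- panel: Plain aluminium panel 8 by 120 by 100 mm without hinge barrels, standing in the other outer slot of the rack; origin at the centre of its lower edge. Bystander.
- pin: Steel hinge pin, 6 mm, 124 mm long along its y, origin 6 mm below the pin near its middle, lying in a shallow steel tray to the right of the carrier; a colleague will put it in. Bystander.
- jar_a: Specimen jar with yellow cap, 42 mm diameter, 62 mm high, origin under its centre. Bystander.
- jar_b: Another such jar. Bystander.
- reagent: White reagent bottle, 52 mm diameter, 130 mm high, origin under its centre. Bystander.
- marker: Black marker pen 125 mm long (y), 16 mm wide, 12 mm high, lying on the near side of the bench. Bystander.
- timer: White bench timer, 75 by 75 by 20 mm, origin under its centre. Bystander.

How it is judged:
On the way, in this order (a step that is already met when the one before it is completed fails the run):
1. the loose dish lies squarely on the pile, let go (horizontal distance between dish_4 and dish_3 below 0.005 m and z of dish_4 in the frame of dish_3 between 0.0125 and 0.0175 m and angle between dish_4's own z axis and vertical below 0.06 rad and horizontal distance between each of dish_1, dish_2, dish_3 and carrier below 0.01 m and contact force between the fingers and dish_4 below 0.02 N and linear speed of dish_4 below 0.02 m/s), for 0.2 s.
2. the gate is lifted out of the rack in the gripper (height (world z) of gate above 0.05 m and contact force between the fingers and gate above 3 N), for 0.1 s.
At the end, for the whole second after the job is handed in: Fourth dish flat on the pile, within 5 mm of square. Gate still in the gripper, hanging free (under 1 N on the carrier): both bores within 3.5 mm of the hinge axis, barrels within 4 mm of mid-gap in height, free edge within 20 mm of straight across the front (horizontal distance between dish_4 and dish_3 below 0.005 m and z of dish_4 in the frame of dish_3 between 0.0125 and 0.0175 m and angle between dish_4's own z axis and vertical below 0.06 rad and horizontal distance between each of dish_1, dish_2, dish_3 and carrier below 0.01 m and horizontal distance between bore_low and gap_low below 0.0035 m and horizontal distance between bore_high and gap_high below 0.0035 m and z of bore_low in the frame of gap_low between -0.004 and 0.004 m and horizontal distance between gate_edge and stop below 0.02 m and contact force between the fingers and gate above 3 N and contact force between gate and carrier below 1 N and contact force between gate and dish_4 below 0.5 N and linear speed of gate below 0.02 m/s); the arm keeps its last pose, push and grip.
It fails at once if a bystander (plain panel, pin, jars, reagent bottle, marker, timer) is pushed more than 20 mm from its place (distance of any of panel, pin, jar_a, jar_b, reagent, marker, timer from where it was at the start of the episode above 0.02 m).
It fails at once if the dishes already in the carrier are knocked out of their pile (more than 10 mm) (distance of any of dish_1, dish_2, dish_3 from where it was at the start of the episode above 0.01 m).
It fails at once if the dish is dropped: let go more than about 10 mm above the pile (height (world z) of dish_4 above 0.066 m and contact force between the fingers and dish_4 below 0.02 N).
It fails at once if the gate is knocked hard against the carrier (over 25 N) (contact force between gate and carrier above 25 N).
It also fails if it takes over 64 s, if anything falls off the work surface, if the arm or the gripper's body presses on something with over 40 N, if the wrist force passes 120 N, or if a joint passes its speed limit or range.

## Working session

There is one attempt and no reset: what is moved stays moved. The work goes in short steps, Python scripts to look and compute and a tool call to move; the robot and the scene stay as the last step left them, time stands still between calls to the robot, and variables do not carry over. Pictures are saved under pics/ and viewed, at most 10 in all, crops included, and the job is handed in when it is done.

Besides the shell and the picture viewer there is one more tool, called after "Request:" by a JSON object that holds its "name" and its "arguments". servo_tool: Moves the arm, as the interface text tells. Its arguments: {"type":"object","properties":{"motion":{"type":"array","items":{"type":"array","items":{"type":"number"}}},"squeeze":{"type":"number"}},"required":["motion"]}

```bash
mkdir -p pics
cat > h.py <<'E'
import numpy as np, cv2
from station import ctrl
from scipy.spatial.transform import Rotation as R
def grab(n):
    o=ctrl.get_obs(); c=ctrl.camera(n); c['obs']=o
    if n=='wrist':
        T=np.eye(4); e=np.array(o['eef_rot']); 
        T[:3,:3]=R.from_euler('xyz',e).as_matrix() if e.size==3 else e.reshape(3,3)
        T[:3,3]=o['ee_pos']; W=T@np.array(c['hand_eye'])
    else: W=np.linalg.inv(np.array(c['camera_from_world']))
    c['W']=W; return c
def save(c,f): cv2.imwrite('pics/'+f,c['image'][...,::-1])
def ray(c,u,v):
    d=np.array([(u-c['cx'])/c['fx'],-(v-c['cy'])/c['fy'],-1.]); return c['W'][:3,3],c['W'][:3,:3]@d
def onz(c,u,v,z):
    o,d=ray(c,u,v); return o+d*(z-o[2])/d[2]
def proj(c,p):
    q=np.linalg.inv(c['W'])@np.append(p,1.); return np.array([c['cx']-c['fx']*q[0]/q[2],c['cy']+c['fy']*q[1]/q[2]])
E
python3 - <<'E'
from h import *
for n in ['scene','side','wrist']:
    c=grab(n); save(c,n+'0.png'); print(n,{k:v for k,v in c.items() if k not in('image','obs','W')}); print(c['W'].round(3))
print(c['obs'])
E
```

```text
scene {'fx': 375.17918538209847, 'fy': 375.17918538209847, 'cx': 325.4634952643146, 'cy': 197.0461382085711, 'camera_from_world': array([[ 0.64405605,  0.76491806,  0.0096001 , -0.2754386 ],
       [-0.5646066 ,  0.46685275,  0.68063786,  0.25087058],
       [ 0.51615036, -0.44378921,  0.73255713, -1.31116449],
       [ 0.        ,  0.        ,  0.        ,  1.        ]])}
[[ 0.644 -0.565  0.516  0.996]
 [ 0.765  0.467 -0.444 -0.488]
 [ 0.01   0.681  0.733  0.792]
 [ 0.     0.     0.     1.   ]]
side {'fx': 439.4766734897246, 'fy': 439.4766734897246, 'cx': 315.2766911385509, 'cy': 194.43234852691336, 'camera_from_world': array([[ 0.99920534, -0.03615415, -0.01677978, -0.52077395],
       [ 0.03402579,  0.55446355,  0.83151212, -0.06643084],
       [-0.02075884, -0.8314223 ,  0.55525312, -1.24211398],
       [ 0.        ,  0.        ,  0.        ,  1.        ]])}
[[ 0.999  0.034 -0.021  0.497]
 [-0.036  0.554 -0.831 -1.015]
 [-0.017  0.832  0.555  0.736]
 [ 0.     0.     0.     1.   ]]
wrist {'fx': 289.984557069976, 'fy': 289.984557069976, 'cx': 317.46399076220575, 'cy': 202.825041418
[... 454 characters left out ...]
 [ 0.     0.     0.     1.   ]]
{'time_s': 0.1, 'qpos': array([-1.34461136e+00,  3.00432680e-01,  1.52149487e+00, -3.84081226e-05,
        1.32072127e+00, -6.65928757e-02]), 'joint_vel': array([ 0.00059831,  0.00036546, -0.00128609,  0.00013649, -0.00107383,
        0.00141471]), 'tau': array([ 9.91699417e-04, -5.32642615e+01, -3.53283834e+01,  7.09692668e-02,
        2.34675634e-02, -5.52034885e-05]), 'ee_pos': array([ 0.15873052, -0.52657393,  0.40414377]), 'eef_rot': array([-3.14053635e+00, -3.31603705e-05,  2.92787350e-01]), 'force': array([0.25710514, 0.08199377, 0.03197233]), 'moment': array([ 0.01858755, -0.00513024,  0.04503295]), 'grip_force': 0.0, 'grip_width': 0.09411890980683228}
```

View pics/scene0.png

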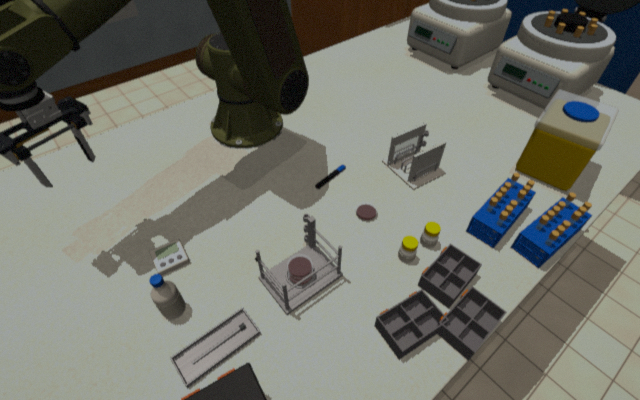

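View pics/side0.png

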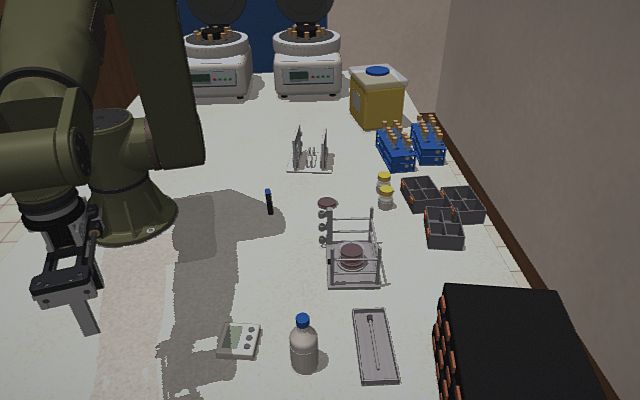

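Scene picture: loose dish at (367,212), carrier around (300,262) with hinge post at (310,235), and the rack at (415,160). The gate, with barrels at (423,137), stands in the slot nearer the robot. Jars are at (409,247) and (431,233). The side view agrees.

Run:
```python
from h import *
s=grab('scene'); d=grab('side')
def tri(a,b):
    o1,d1=ray(s,*a);o2,d2=ray(d,*b); A=np.c_[d1,-d2]; t=np.linalg.lstsq(A,o2-o1,rcond=None)[0]
    return ((o1+d1*t[0]+o2+d2*t[1])/2).round(3), np.linalg.norm(o1+d1*t[0]-o2-d2*t[1]).round(4)
print('dish4',onz(s,367,212,.012),onz(d,327,203,.012),tri((367,212),(327,203)))
print('dish3',onz(s,300,264,.055),onz(d,352,247,.055))
print('gate',onz(s,408,132,.116),onz(s,428,150,.1))
for c,n in((s,'scene'),(d,'side')):
    hsv=cv2.cvtColor(c['image'],cv2.COLOR_RGB2HSV)
    m=cv2.inRange(hsv,(165,50,20),(180,255,200))|cv2.inRange(hsv,(0,60,20),(6,255,200))
    k,l,st,ce=cv2.connectedComponentsWithStats(m)
    for i in range(1,k):
        if st[i,4]>40: print(n,st[i],ce[i],onz(c,*ce[i],.008))
w=np.hstack([cv2.resize(s['image'][80:320,240:460],None,fx=2,fy=2,interpolation=2),cv2.resize(d['image'][115:295,265:415],None,fx=2.4,fy=2.667,interpolation=2)])
cv2.imwrite('pics/zoom1.png',w[...,::-1]); print(w.shape)
```

```text
dish4 [0.56133599 0.0361869  0.012     ] [0.55603309 0.02317082 0.012     ] (array([ 0.556,  0.043, -0.   ]), np.float64(0.0033))
dish3 [ 0.59969388 -0.22209293  0.055     ] [ 0.60084775 -0.22351606  0.055     ]
gate [0.47412267 0.27706037 0.116     ] [0.55438943 0.27583678 0.1       ]
scene [357 206  19  14 167] [365.74251497 212.40718563] [0.55795559 0.03516858 0.008     ]
scene [289 258  22  20 293] [299.23549488 267.18088737] [ 0.58044968 -0.21205938  0.008     ]
side [341 244  21  14  46] [349.19565217 253.54347826] [ 0.59848414 -0.19319939  0.008     ]
(480, 800, 3)
```

View pics/zoom1.png

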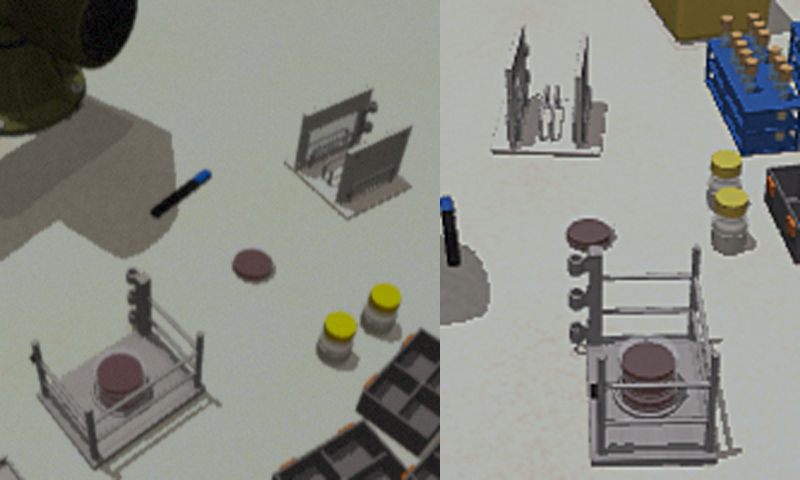

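The loose dish is near (0.557,0.034), the pile near (0.600,-0.222), and the gate near (0.475,0.277) in the −x slot. I'll look at the carrier from above first.

Request:
{"name": "servo_tool", "arguments": {"motion": [[0, 5, 3.5, 1, -2], [0, 10, 7.3, 2, -4], [0, 15, 11, 2.5, -7], [0, 20, 14.6, 2.5, -10], [0, 25, 18.3, 2.5, -13], [0, 30, 22, 2.5, -15], [0, 35, 25.6, 2.5, -16.8], [0, 40, 29.3, 2.5, -16.8], [0, 42, 30.5, 2.5, -16.8], [0, 42, 30.5, 2.5, -16.8], [0, 42, 30.5, 2.5, -16.8]]}}

```text
time_s: 1.62
ee_pos: [0.5782, -0.2221, 0.4296]
eef_rot: [3.142, 0.0, -0.001]
force: [0.9, -1.2, 0.7]
grip_width: 0.094
grip_force: 0.0
```

Run:
```python
from h import *
c=grab('wrist'); save(c,'w1.png'); np.savez('w1.npz',**{k:c[k] for k in('image','W','fx','fy','cx','cy')}); print(c['obs']['ee_pos'],c['obs']['eef_rot'])
```

```text
[ 0.57818678 -0.22214671  0.42955007] [ 3.14158602e+00  3.46747865e-04 -9.47901868e-04]
```

View pics/w1.png

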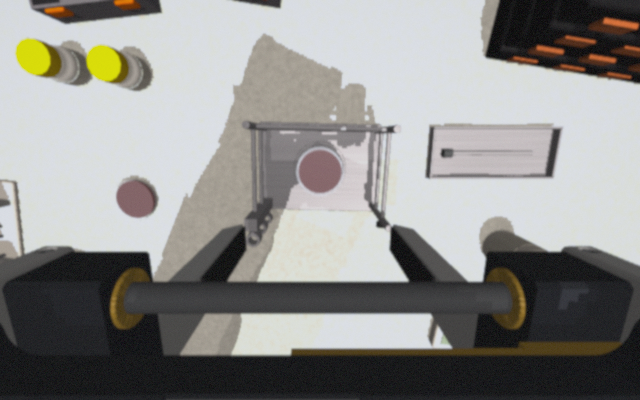

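The wrist view shows the pile at (320,171), the loose dish at (136,198), the carrier's back posts at (250,125) and (394,129), and the hinge post at (258,220). I'll segment it and zoom in on the carrier.

Run:
```python
from h import *
c=dict(np.load('w1.npz')); im=c['image']
hsv=cv2.cvtColor(im,cv2.COLOR_RGB2HSV); print(hsv[171,320],hsv[198,136])
m=(cv2.inRange(hsv,(160,50,20),(180,255,220))|cv2.inRange(hsv,(0,50,20),(8,255,220)))
m=cv2.morphologyEx(m,cv2.MORPH_CLOSE,np.ones((5,5)))
for q in cv2.findContours(m,0,1)[0]:
    if cv2.contourArea(q)>600:
        (u,v),a,t=cv2.fitEllipse(q); print((u,v),a,'z.055',onz(c,u,v,.055),'z.013',onz(c,u,v,.013), 'diam', a[1]/c['fx']*(0.41-.055), a[1]/c['fx']*(.41-.013))
x=im[110:250,230:410]; x=cv2.resize(x,None,fx=4.2,fy=4.2,interpolation=2); cv2.imwrite('pics/w1z.png',x[...,::-1])
```

```text
[176  53 134] [178  55 131]
(135.83984375, 198.46250915527344) (32.55065155029297, 37.19383239746094) z.055 [0.56588393 0.00560554 0.055     ] z.013 [0.55680759 0.0324759  0.013     ] diam 0.045532805727694074 0.05091978556026633
(319.5336608886719, 171.09898376464844) (38.828433990478516, 39.388404846191406) z.055 [ 0.60009773 -0.22441842  0.055     ] z.013 [ 0.59506716 -0.22474822  0.013     ] diam 0.04821940817015213 0.053924239559296885
(585.02099609375, 44.547122955322266) (67.10489654541016, 106.64994049072266) z.055 [ 0.74145489 -0.52070208  0.055     ] z.013 [ 0.75313969 -0.5560672   0.013     ] diam 0.13056119007423692 0.14600786608301988
```

View pics/w1z.png

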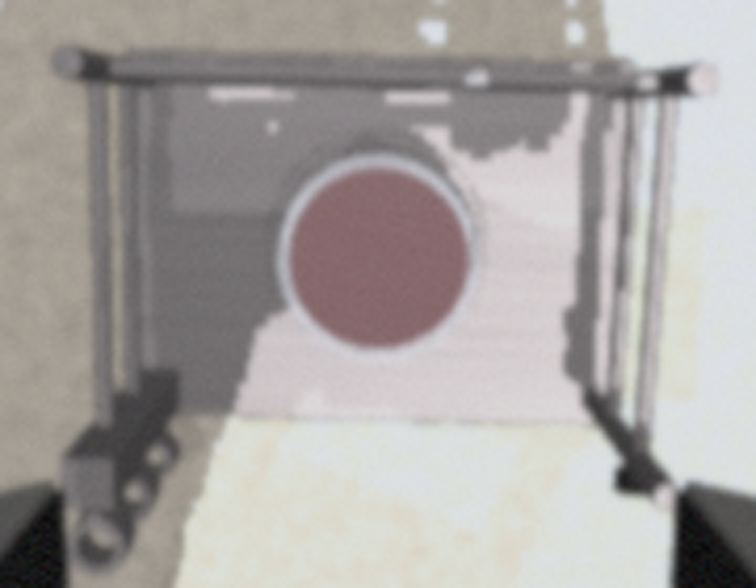

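Run:
```python
from h import *
c=dict(np.load('w1.npz'))
L=dict(bl=((70,60),.118,(52,74)),br=((702,79),.118,(52,-74)),fr=((664,493),.118,(-50,-74)),hp=((92,481),.118,(-50,72)),bar=((102,537),.110,(-70,72)))
P=[];Q=[]
for k,(p,z,q) in L.items():
    w=onz(c,230+p[0]/4.2,110+p[1]/4.2,z)[:2]; P.append(w);Q.append(q);print(k,w.round(4))
P=np.array(P);Q=np.array(Q)/1e3
A=P-P.mean(0);B=Q-Q.mean(0); th=np.arctan2((B[:,0]*A[:,1]-B[:,1]*A[:,0]).sum(),(A*B).sum())
Rm=np.array([[np.cos(th),-np.sin(th)],[np.sin(th),np.cos(th)]]); t=P.mean(0)-Rm@Q.mean(0)
print('yaw deg',np.degrees(th),'origin',t,'res mm',((Q@Rm.T+t-P)*1e3).round(1).tolist())
s=np.linalg.norm(A)/np.linalg.norm(B);print('scale',s)
for n,q in dict(gap=(-.07,.072),stop=(-.07,-.066),gatectr=(-.07,-.006)).items(): print(n,Rm@q+t)
```

```text
bl [ 0.6533 -0.153 ]
br [ 0.649  -0.2997]
fr [ 0.5481 -0.2964]
hp [ 0.5514 -0.1528]
bar [ 0.5337 -0.1528]
yaw deg -1.5715558412567234 origin [ 0.59989436 -0.22526876] res mm [[0.6, 0.2], [0.9, -1.0], [-0.3, -1.5], [0.5, 0.9], [-1.8, 1.4]]
scale 0.9862270066448998
gap [ 0.53189531 -0.15137606]
stop [ 0.52811061 -0.28932416]
gatectr [ 0.52975613 -0.22934672]
```

Request:
{"name": "servo_tool", "arguments": {"motion": [[0, 0, 5, 0, -0.5], [0, -1, 11, 0, -1], [0, -1.5, 17, -3, -1.5], [0, -2, 22, -7, -1.5], [0, -2.1, 25.5, -11, -1.5], [0, -2.1, 25.5, -13, -1.5], [0, -2.1, 25.5, -13, -1.5], [0, -2.1, 25.5, -13, -1.5]]}}

```text
time_s: 2.68
ee_pos: [0.5579, 0.0325, 0.301]
eef_rot: [-3.142, -0.002, -0.028]
force: [0.5, -0.9, 0.1]
grip_width: 0.094
grip_force: 0.0
```

Run:
```python
from h import *
c=grab('wrist'); save(c,'w2.png'); im=c['image']
hsv=cv2.cvtColor(im,cv2.COLOR_RGB2HSV)
m=(cv2.inRange(hsv,(160,50,20),(180,255,220))|cv2.inRange(hsv,(0,50,20),(8,255,220)))
m=cv2.morphologyEx(m,cv2.MORPH_CLOSE,np.ones((5,5)))
print(c['obs']['ee_pos'],c['obs']['eef_rot'])
for q in cv2.findContours(m,0,1)[0]:
    if cv2.contourArea(q)>600:
        (u,v),a,t=cv2.fitEllipse(q); print((u,v),a,cv2.boundingRect(q),onz(c,u,v,.013))
```

```text
[0.55787555 0.03250622 0.30099732] [-3.14158129e+00 -1.77984690e-03 -2.79592200e-02]
(312.33172607421875, 206.93936157226562) (50.12205505371094, 51.81747055053711) (286, 182, 53, 51) [0.5566656  0.03776566 0.013     ]
(619.0450439453125, 158.45164489746094) (48.73576354980469, 69.93738555908203) (591, 125, 49, 65) [ 0.59477564 -0.24554417  0.013     ]
```

View pics/w2.png

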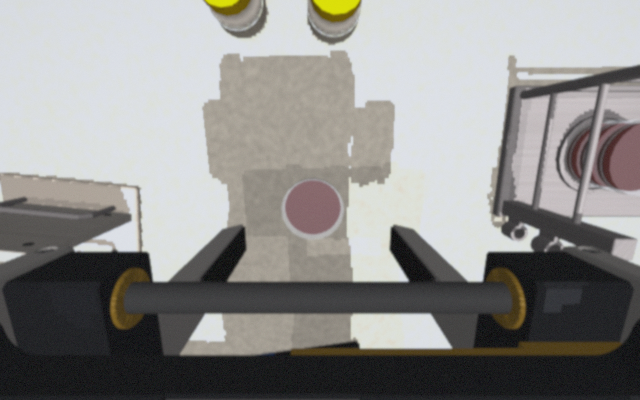

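Wrist view: the dish is at (312,207), giving (0.5567, 0.0378), with clear bench around it. I'll centre on it, go down and grip gently.

Request:
{"name": "servo_tool", "arguments": {"motion": [[0, -0.1, 0.5, -2, 0], [0, -0.1, 0.5, -5, 0], [0, -0.1, 0.5, -8, 0], [0, -0.1, 0.5, -9.7, 0], [0, -0.1, 0.5, -9.7, 0], [0.45, -0.1, 0.5, -9.7, 0], [0.45, -0.1, 0.5, -9.7, 0], [0.45, -0.1, 0.5, -9.7, 0], [0.45, -0.1, 0.5, -9.7, 0], [0.45, -0.1, 0.5, -9.7, 0], [0.45, -0.1, 0.5, -9.7, 0]], "squeeze": 8}}

```text
time_s: 4.1
ee_pos: [0.5568, 0.0384, 0.203]
eef_rot: [-3.142, -0.0, -0.027]
force: [-2.5, -0.6, 5.5]
grip_width: 0.0595
grip_force: 8.0
```

Request:
{"name": "servo_tool", "arguments": {"motion": [[0.45, 0, 0, 2, 0], [0.45, 0, 0, 7, 0], [0.45, 0.5, -4, 12, 0], [0.45, 1.5, -9, 16, 0], [0.45, 2.5, -14, 17, 0], [0.45, 3.5, -19, 17, 0], [0.45, 4, -24, 17, 0], [0.45, 4.3, -26.3, 17, 0], [0.45, 4.3, -26.3, 15, 0], [0.45, 4.3, -26.3, 13, 0], [0.45, 4.3, -26.3, 13, 0], [0.45, 4.3, -26.3, 13, 0]]}}

```text
time_s: 5.6
ee_pos: [0.6, -0.2242, 0.3335]
eef_rot: [3.141, -0.001, -0.026]
force: [0.2, 0.3, -0.5]
grip_width: 0.0598
grip_force: 8.0
```

Run:
```python
from h import *
c=grab('wrist'); o=c['obs']; print(o['ee_pos'],o['eef_rot'],o['grip_width'],o['grip_force'])
im=c['image'];x=cv2.resize(im[100:350,160:480],None,fx=2.4,fy=2.4,interpolation=2); cv2.imwrite('pics/w3.png',x[...,::-1])
np.savez('w3.npz',**{k:c[k] for k in('image','W','fx','fy','cx','cy')})
hsv=cv2.cvtColor(im,cv2.COLOR_RGB2HSV)
m=(cv2.inRange(hsv,(160,50,20),(180,255,220))|cv2.inRange(hsv,(0,50,20),(8,255,220)))
zb=o['ee_pos'][2]-.203
for q in cv2.findContours(m,0,1)[0]:
    if cv2.contourArea(q)>300:
        (u,v),a,t=cv2.fitEllipse(q); print((u,v),a,cv2.boundingRect(q),onz(c,u,v,.055),onz(c,u,v,.013+zb))
```

```text
[ 0.59997039 -0.2242203   0.33353958] [ 3.14130159e+00 -8.68654005e-04 -2.61227010e-02] 0.059849232685835994 7.999921292066574
(317.3714294433594, 240.2532196044922) (76.1117172241211, 80.05733489990234) (277, 202, 82, 77) [ 0.56825718 -0.22307244  0.055     ] [ 0.60110063 -0.22385065  0.14353958]
(318.4870300292969, 192.7735137939453) (24.384967803955078, 51.74260330200195) (292, 180, 53, 25) [ 0.61393485 -0.22525706  0.055     ] [ 0.63117842 -0.22528918  0.14353958]
```

View pics/w3.png

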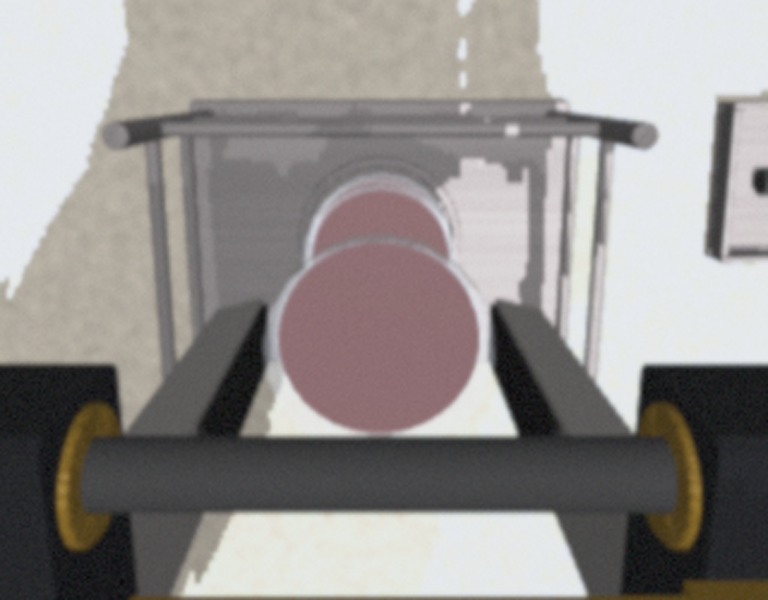

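Run:
```python
from h import *
c=dict(np.load('w3.npz'))
hsv=cv2.cvtColor(c['image'],cv2.COLOR_RGB2HSV)
m=(cv2.inRange(hsv,(160,50,20),(180,255,220))|cv2.inRange(hsv,(0,50,20),(8,255,220)))>0
n,l=cv2.connectedComponents(m.astype('uint8'))[:2]
for pt,z in(((240,317),.1435),((190,318),.053)):
    k=l==l[pt]; k&=l>0
    v,u=np.nonzero(k); top=v.min(); ut=u[v==top].mean()
    a=u.min();b=u.max(); e=onz(c,ut,top-.5,z); print(top,ut,e, 'y ctr',onz(c,(a+b)/2,pt[0],z)[1],'width',onz(c,a-.5,pt[0],z)[1]-onz(c,b+.5,pt[0],z)[1])
```

```text
202 317.5833333333333 [ 0.62582261 -0.22461123  0.1435    ] y ctr -0.22393461177266433 width 0.05104916435769166
180 318.5 [ 0.6258094 -0.2255713  0.053    ] y ctr -0.2248745915700054 width 0.04849372722422282
```

Request:
{"name": "servo_tool", "arguments": {"motion": [[0.45, 0, -0.1, -2, 0], [0.45, 0, -0.1, -4.5, 0], [0.45, 0, -0.1, -6, 0], [0.45, 0, -0.1, -6.7, 0], [0.45, 0, -0.1, -7.1, 0], [0.45, 0, -0.1, -7.3, 0], [0.45, 0, -0.1, -7.4, 0], [0.45, 0, -0.1, -7.4, 0]]}}

```text
time_s: 6.65
ee_pos: [0.5998, -0.2256, 0.2589]
eef_rot: [3.141, -0.0, -0.027]
force: [0.3, 0.3, -1.2]
grip_width: 0.0595
grip_force: 8.0
```

Request:
{"name": "servo_tool", "arguments": {"motion": [[0.45, 0, 0, -0.05, 0], [0.45, 0, 0, -0.07, 0], [0.45, 0, 0, -0.07, 0]]}}

```text
time_s: 7.02
ee_pos: [0.5998, -0.2256, 0.2581]
eef_rot: [3.142, -0.0, -0.027]
force: [-0.1, 0.6, -0.3]
grip_width: 0.0596
grip_force: 8.0
```

Request:
{"name": "servo_tool", "arguments": {"motion": [[0.45, 0, 0, -0.05, 0], [0.35, 0, 0, -0.05, 0], [0.3, 0, 0, -0.05, 0], [0.2, 0, 0, -0.05, 0], [0.2, 0, 0, -0.05, 0], [0.2, 0, 0, -0.05, 0], [0.2, 0, 0, 1, 0], [0.2, 0, 0, 4, 0], [0.2, 0, 0, 9, 0], [0.2, 0, 0, 14, 0], [0.2, 0, 0, 17, 0], [0.2, 0, 0, 17, 0]]}}

```text
time_s: 8.52
ee_pos: [0.5995, -0.2255, 0.4312]
eef_rot: [3.14, -0.005, -0.027]
force: [0.5, -0.2, -0.6]
grip_width: 0.0751
grip_force: 0.0
```

Run:
```python
from h import *
c=grab('wrist'); o=c['obs']; print(o['ee_pos'],o['eef_rot'],o['grip_width'],o['grip_force'])
im=c['image'];x=cv2.resize(im[70:290,200:440],None,fx=2.7,fy=2.7,interpolation=2); cv2.imwrite('pics/w4.png',x[...,::-1])
np.savez('w4.npz',**{k:c[k] for k in('image','W','fx','fy','cx','cy')})
hsv=cv2.cvtColor(im,cv2.COLOR_RGB2HSV)
m=(cv2.inRange(hsv,(160,50,20),(180,255,220))|cv2.inRange(hsv,(0,50,20),(8,255,220)))
for q in cv2.findContours(m,0,1)[0]:
    if cv2.contourArea(q)>300:
        (u,v),a,t=cv2.fitEllipse(q); print((u,v),a,cv2.boundingRect(q),onz(c,u,v,.068))
```

```text
[ 0.59948258 -0.22546331  0.43115882] [ 3.13966259 -0.00469854 -0.02659227] 0.07512387802941654 0.0
(316.92291259765625, 192.02719116210938) (39.4652214050293, 40.140716552734375) (297, 172, 41, 41) [ 0.59930968 -0.2252372   0.068     ]
```

View pics/w4.png

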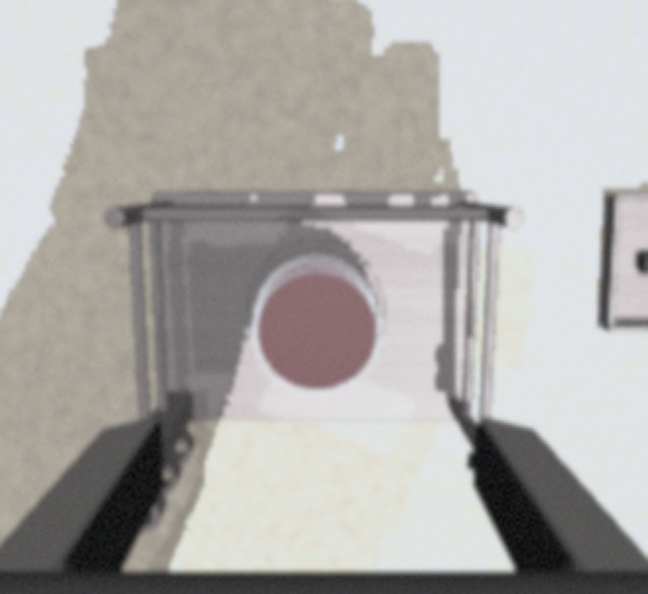

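The picture shows dish 4 centred at (0.599,-0.225) on the pile and let go. Next I'll look at the gate.

Request:
{"name": "servo_tool", "arguments": {"motion": [[0.2, -1, 5, 0, 10], [0.2, -2, 10, 0, 20], [0.2, -3, 15, 0, 30], [0.2, -4, 20, 0, 40], [0.2, -5, 25, 0, 50], [0.2, -6, 30, 0, 60], [0.2, -7, 35, 0, 70], [0.2, -8, 40, 0, 80], [0.2, -9, 45, 0, 90], [0.2, -9.5, 47.5, 0, 91.5], [0.2, -9.5, 47.5, 0, 91.5], [0.2, -9.5, 47.5, 0, 91.5]]}}

```text
time_s: 10.07
ee_pos: [0.5049, 0.2487, 0.4271]
eef_rot: [-3.14, 0.001, 1.569]
force: [0.2, 0.2, -0.2]
grip_width: 0.0754
grip_force: 0.0
```

Run:
```python
from h import *
c=grab('wrist'); o=c['obs']; print(o['ee_pos'],o['eef_rot'],o['grip_width'])
np.savez('w5.npz',**{k:c[k] for k in('image','W','fx','fy','cx','cy')})
x=cv2.resize(c['image'][60:360,120:520],None,fx=2,fy=2,interpolation=2); cv2.imwrite('pics/w5.png',x[...,::-1])
```

```text
[0.50492563 0.24872323 0.42713618] [-3.14036943e+00  7.29449025e-04  1.56940605e+00] 0.07537818887437388
```

View pics/w5.png

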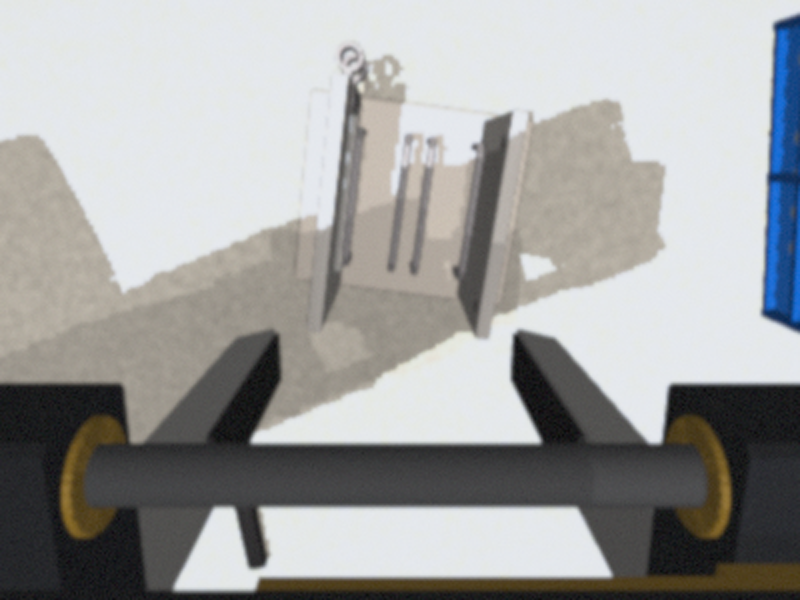

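The gate's top strip runs from (317,326) to (341,75) in the crop, its barrel is at (350,57), and the panel is on the right. The rack is yawed by a few degrees.

Run:
```python
from h import *
c=dict(np.load('w5.npz'))
f=lambda u,v,z: onz(c,120+u/2,60+v/2,z)[:2]
g=cv2.cvtColor(c['image'],cv2.COLOR_RGB2GRAY)
for v in (110,125,140,155,170,185,200,212): print(v,g[v,266:304].tolist())
a=f(317,326,.116);b=f(341,75,.116);print(a,b,np.linalg.norm(b-a),np.degrees(np.arctan2(-(b-a)[0],(b-a)[1])),(a+b)/2)
h=f(350,57,.079); print('barrel',h,np.linalg.norm(h-(a+b)/2))
p=f(482,337,.108);q=f(522,112,.108);print('panel',p,q,np.linalg.norm(p-q),np.degrees(np.arctan2(-(q-p)[0],(q-p)[1])))
```

```text
110 [231, 231, 232, 232, 231, 232, 233, 230, 229, 229, 230, 231, 233, 231, 232, 231, 231, 228, 222, 227, 231, 232, 233, 230, 231, 225, 198, 139, 96, 95, 100, 80, 65, 80, 127, 169, 180, 186]
125 [232, 232, 231, 230, 231, 230, 226, 221, 226, 231, 230, 232, 231, 232, 232, 231, 231, 231, 231, 232, 231, 232, 232, 230, 215, 153, 101, 97, 131, 155, 151, 144, 117, 111, 114, 111, 126, 158]
140 [231, 232, 232, 231, 231, 229, 225, 228, 232, 232, 232, 231, 231, 231, 228, 224, 229, 231, 232, 231, 233, 230, 221, 179, 125, 98, 130, 159, 164, 152, 130, 128, 136, 135, 149, 172, 185, 188]
155 [231, 232, 231, 227, 224, 228, 231, 233, 231, 232, 232, 232, 232, 231, 231, 231, 232, 232, 232, 231, 229, 209, 146, 94, 102, 122, 138, 139, 130, 129, 132, 131, 138, 163, 183, 190, 194, 190]
170 [187, 178, 172, 162, 175, 186, 189, 186, 188, 188, 187, 185, 202, 223, 231, 232, 231, 231, 229, 217, 164, 110, 98, 113, 130, 137, 133, 121, 119, 122, 134, 154, 165, 165, 163, 164, 168, 165]
185 [147, 146, 142, 152, 162, 164, 163, 164, 162, 163, 160, 153, 154, 155, 155, 158, 159, 151, 131, 105, 89, 103, 122, 137, 138, 122, 117, 118, 117, 132, 154, 162, 165, 168, 167, 166, 167, 165]
200 [148, 149, 146, 146, 147, 144, 143, 142, 138, 136, 147, 151, 154, 156, 156, 154, 141, 109, 88, 86, 88, 86, 85, 101, 124, 150, 159, 163, 164, 164, 163, 163, 163, 162, 163, 164, 166, 166]
212 [149, 150, 149, 146, 151, 149, 147, 145, 140, 144, 152, 153, 155, 156, 150, 134, 104, 87, 90, 101, 122, 138, 145, 151, 150, 149, 151, 151, 149, 150, 149, 148, 149, 147, 147, 148, 148, 148]
[0.46307147 0.22446627] [0.47842037 0.34923986] 0.12571410602754327 -7.01294872422472 [0.47074592 0.28685306]
barrel [0.48014497 0.36271984] 0.07644678325092583
panel [0.551184   0.21571668] [0.56710682 0.33274668] 0.1181082510939997 -7.7479514228226884
```

Request:
{"name": "servo_tool", "arguments": {"motion": [[0.5, -1.7, 1.8, 0, -3.6], [0.5, -3.4, 3.7, -2, -7.2], [0.5, -3.4, 3.7, -5, -7.2], [0.5, -3.4, 3.7, -9, -7.2], [0.5, -3.4, 3.7, -12, -7.2], [0.5, -3.4, 3.7, -14, -7.2], [0.5, -3.4, 3.7, -15.1, -7.2], [0.5, -3.4, 3.7, -15.1, -7.2], [0.75, -3.4, 3.7, -15.1, -7.2], [0.85, -3.4, 3.7, -15.1, -7.2], [0.95, -3.4, 3.7, -15.1, -7.2], [0.95, -3.4, 3.7, -15.1, -7.2], [0.95, -3.4, 3.7, -15.1, -7.2], [0.95, -3.4, 3.7, -15.1, -7.2]], "squeeze": 6}}

```text
time_s: 11.88
ee_pos: [0.4707, 0.2865, 0.2771]
eef_rot: [-3.141, -0.0, 1.445]
force: [-2.6, 0.2, 2.9]
grip_width: 0.0081
grip_force: 6.0
```

Request:
{"name": "servo_tool", "arguments": {"motion": [[1, 0, 0, 0, 0], [1, 0, 0, 0, 0], [1, 0, 0, 0.5, 0], [1, 0, 0, 1.5, 0], [1, 0, 0, 3, 0], [1, 0, 0, 5, 0], [1, 0, 0, 8, 0], [1, 0, 0, 11, 0], [1, 0, 0, 13, 0], [1, 0, 0, 13, 0], [1, 0, 0, 13, 0], [1, 0, 0, 13, 0]], "squeeze": 40}}

```text
time_s: 13.38
ee_pos: [0.4707, 0.2864, 0.4061]
eef_rot: [-3.14, 0.001, 1.445]
force: [1.4, -0.3, -3.4]
grip_width: 0.0078
grip_force: 40.0
```

Run:
```python
from h import *
o=ctrl.get_obs(); print(o['ee_pos'],o['eef_rot'],o['grip_width'],o['grip_force'],o['force'],o['moment'])
```

```text
[0.47069715 0.28637327 0.40608954] [-3.14041106e+00  8.37900510e-04  1.44467935e+00] 0.007834259140999066 39.99805212020874 [ 1.44429393 -0.33455051 -3.41223469] [-0.10091787 -0.08037661  0.02031259]
```

Request:
{"name": "servo_tool", "arguments": {"motion": [[1, 0, -2, 0, 0.5], [1, 0, -6, 0, 1], [1, 0, -10, 0, 2], [1, 0, -14, 0, 3], [1, 0, -18, 0, 4], [1, 0, -22, 0, 5], [1, 0, -26, 0, 5.6], [1, 0, -30, 0, 5.6], [1, 0, -34, 0, 5.6], [1, 0, -38, 0, 5.6], [1, 0, -42, 0, 5.6], [1, 0, -46, 0, 5.6], [1, 0, -49.5, 0, 5.6], [1, 0, -51, -1, 5.6], [1, 0, -51.5, -4, 5.6], [1, 0, -51.5, -7, 5.6], [1, 0, -51.5, -10, 5.6], [1, 0, -51.5, -11.9, 5.6], [1, 0, -51.5, -11.9, 5.6], [1, 0, -51.5, -11.9, 5.6]]}}

```text
time_s: 15.88
ee_pos: [0.4709, -0.2284, 0.2885]
eef_rot: [3.141, 0.0, 1.543]
force: [0.0, 0.1, -2.1]
grip_width: 0.008
grip_force: 40.0
```

Run:
```python
from h import *
o=ctrl.get_obs(); print(o['force'],o['grip_width'])
for n in('wrist','side','scene'):
    c=grab(n); np.savez(n+'6.npz',**{k:c[k] for k in('image','W','fx','fy','cx','cy')})
    if n=='wrist': im=c['image'];print(c['obs']['ee_pos'],c['obs']['eef_rot']); print(proj(c,(.5319,-.1514,.110)),proj(c,(.472,-.151,.089)))
x=cv2.resize(im[60:360,250:490],None,fx=2,fy=2,interpolation=2)
s=np.load('side6.npz')['image'][170:300,290:400]; x=np.hstack([x[:600],cv2.resize(s,(320,378),interpolation=2)[:378] if 0 else np.vstack([cv2.resize(s,(320,378),interpolation=2),np.zeros((222,320,3),'uint8')])])
cv2.imwrite('pics/w6.png',x[...,::-1]); print(x.shape)
```

```text
[ 0.00966838  0.06499562 -2.06303835] 0.007986062630343467
[ 0.4709319  -0.22836131  0.28846884] [3.14109043e+00 1.98750600e-04 1.54275702e+00]
[430.66802791 109.99320541] [316.55881538 115.13686759]
(600, 800, 3)
```

View pics/w6.png

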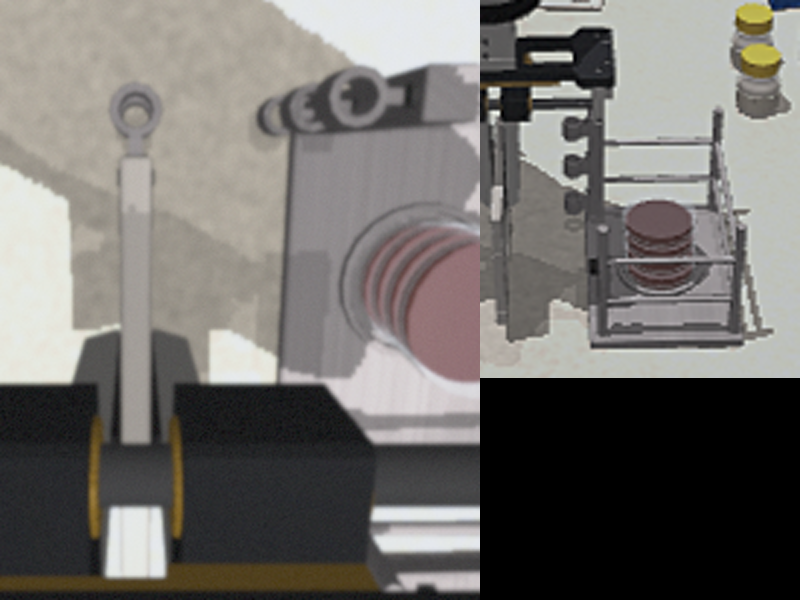

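The wrist view shows the gate's upper barrel at crop (134,103), the post's top barrel at (359,96), and a clear path between them. The side view shows the four dishes stacked in the carrier.

Run:
```python
from h import *
c=dict(np.load('wrist6.npz')); im=c['image']
g=cv2.cvtColor(cv2.resize(im[60:180,250:490],None,fx=4,fy=4,interpolation=2),cv2.COLOR_RGB2GRAY)
for (a,b) in(((150,360),(40,56)),((600,860),(48,68))):
    q=cv2.HoughCircles(g[:300,a[0]:a[1]],cv2.HOUGH_GRADIENT,1,30,param1=100,param2=15,minRadius=b[0],maxRadius=b[1])
    print(q[0][:3]+[a[0],0,0] if q is not None else None)
f=lambda u,v,z: onz(c,250+u/2,60+v/2,z)
gb=f(134.5,104,.0905);hb=f(359,96.5,.110);print(gb,hb,'shift',hb-gb)
# lateral straightness: top strip centre at two rows
for v in(165,300,420): print('strip',f(136.5,v,.1275))
ends=f(136.5,157,.1275);print('end y of gate',ends, 'expected',gb[1]-.013)
```

```text
None
None
[ 0.4724571  -0.14933493  0.0905    ] [ 0.53123457 -0.15050904  0.11      ] shift [ 0.05877747 -0.00117411  0.0195    ]
strip [ 0.47245515 -0.16604449  0.1275    ]
strip [ 0.47156135 -0.19937578  0.1275    ]
strip [ 0.47068059 -0.23222042  0.1275    ]
end y of gate [ 0.47250522 -0.16417746  0.1275    ] expected -0.16233492936197202
```

Request:
{"name": "servo_tool", "arguments": {"motion": [[1, 0.5, -0.12, -0.1, 0], [1, 1.5, -0.12, -0.1, 0], [1, 2.5, -0.12, -0.1, 0], [1, 3, -0.12, -0.1, 0], [1, 3, -0.12, -0.1, 0], [1, 3, -0.12, -0.1, 0]]}}

```text
time_s: 16.77
ee_pos: [0.5006, -0.2298, 0.2869]
eef_rot: [-3.141, -0.0, 1.542]
force: [0.1, 0.3, -2.7]
grip_width: 0.0075
grip_force: 40.0
```

Run:
```python
from h import *
o=ctrl.get_obs(); print(o['ee_pos'],o['eef_rot'],o['force'],o['grip_width'])
c=grab('wrist'); np.savez('wrist7.npz',**{k:c[k] for k in('image','W','fx','fy','cx','cy')})
im=c['image']; a=proj(c,(.5312,-.1505,.110)); print('expected hinge px',a)
from h import cv2
g=cv2.cvtColor(im,cv2.COLOR_RGB2GRAY); print('gate strip/barrel same px?',np.abs(g[95:130,303:331].astype(int)-cv2.cvtColor(np.load('wrist6.npz')['image'],cv2.COLOR_RGB2GRAY)[95:130,303:331]).mean())
u,v=a.round().astype(int); print('row');print(g[v,u-22:u+23].tolist());print('col');print(g[v-22:v+23,u].tolist())
```

```text
[ 0.50062221 -0.22977841  0.28686067] [-3.14133174e+00 -1.03182884e-04  1.54240338e+00] [ 0.05115985  0.2538709  -2.74213484] 0.007549075605302463
expected hinge px [373.54615662 106.81632168]
gate strip/barrel same px? 3.5081632653061225
row
[117, 119, 109, 90, 68, 68, 95, 123, 138, 140, 135, 117, 90, 69, 74, 88, 106, 121, 133, 134, 122, 104, 82, 73, 68, 61, 61, 63, 60, 66, 82, 110, 135, 145, 147, 144, 144, 143, 142, 143, 143, 143, 137, 114, 79]
col
[165, 168, 162, 164, 161, 149, 140, 139, 142, 145, 136, 112, 85, 69, 67, 72, 95, 121, 139, 143, 133, 106, 82, 88, 112, 130, 132, 130, 127, 113, 105, 110, 125, 137, 142, 136, 121, 97, 72, 64, 78, 97, 114, 122, 122]
```

Run:
```python
from h import *
A=np.load('wrist6.npz')['image']; c=dict(np.load('wrist7.npz'));B=c['image']
g=lambda x:cv2.cvtColor(x,cv2.COLOR_RGB2GRAY)
T=g(A)[92:125,413:446]; r=cv2.matchTemplate(g(B)[80:160,330:430],T,cv2.TM_CCOEFF_NORMED); _,s,_,p=cv2.minMaxLoc(r)
u,v=330+p[0]+429.5-413,80+p[1]+108.25-92; print('match',s,u,v,onz(c,u,v,.110))
b=g(B)[84:140:2,340:410:1]; print('\n'.join(''.join('@#+-. '[min(5,int(x)//40)] for x in r) for r in b))
```

```text
match 0.7441121339797974 374.5 107.25 [ 0.53169742 -0.15072803  0.11      ]
......................................................................
......................................................................
......................................................................
..............................-------..........................-------
..........................----------------.................---++++----
.......................---------------------...........---++####+-----
.....................-----------++++-----------....---++########+-----
...................---------+++#######++-----------++###########+-----
.................--++----------+++#######+-----++##############++-----
..............---+++---------------+######+-----++++++++#######++-----
............---++#++-----+----------+#####++-----------++######++-----
..........---+++##+----++++++----+++######++-----------++######+------
.......--+++-++###+----++###++--++++######++-----------+#######+------
.....---++++-++####+----++###++-----++####+-------+-++++#######+------
....--++++++-+++###++----++##+
[... 263 characters left out ...]
++#+++---+++####+++-----------+++######################++++#+
.---++++++++##+++--+-+++++###++++++++##########################+#+++++
.----++++++++++++++++-+++++#####################++++++++++++++++------
.------++++++++------++++++++++++++++++++++++-------------------------
.---------------------+++-----++------------------------------...-----
..----------------..--+++---------------------------------------------
....------------.....-++----------------------------------....--------
.....-------.........-++-----------------------------------..---------
...........-.........-++--------------------------------...-----------
....................--++--------------------------------....----------
```

Request:
{"name": "servo_tool", "arguments": {"motion": [[1, 0.4, 0, 0, 0], [1, 0.8, 0, 0, 0], [1, 1.2, 0, 0, 0], [1, 1.6, 0, 0, 0], [1, 2, 0, 0, 0], [1, 2.4, 0, 0, 0], [1, 2.7, 0, 0, 0], [1, 2.9, 0, 0, 0], [1, 2.9, 0, 0, 0], [1, 2.9, 0, 0, 0], [1, 2.9, 0, 0, 0]]}}

```text
time_s: 18.2
ee_pos: [0.5297, -0.2298, 0.287]
eef_rot: [3.142, -0.0, 1.542]
force: [0.2, -0.2, -1.3]
grip_width: 0.0078
grip_force: 40.0
```

Run:
```python
from h import *
o=ctrl.get_obs(); print(o['ee_pos'],o['eef_rot'],o['force'],o['moment'],o['grip_width'],o['grip_force'])
c=grab('wrist'); B=c['image']; np.savez('wrist8.npz',**{k:c[k] for k in('image','W','fx','fy','cx','cy')})
g=lambda x:cv2.cvtColor(x,cv2.COLOR_RGB2GRAY)
gate_px=proj(c,(o['ee_pos'][0]+.4725-.4709,o['ee_pos'][1]+.2284-.1493,.110)); print('gate axis at z=.11 px',gate_px)
b=g(B)[84:140:2,285:355]; print('\n'.join(''.join('@#+-. '[min(5,int(x)//40)] for x in r) for r in b))
s=grab('scene'); np.savez('scene8.npz',image=s['image'],W=s['W'])
for n,p in dict(gbarrel_hi=(.5313,-.1505,.082),hingetop=(.5313,-.1505,.11)).items(): print(n,proj(s,p))
q=proj(s,(.5313,-.1505,.062)).astype(int); b=cv2.resize(g(s['image'])[q[1]-28:q[1]+28,q[0]-22:q[0]+22],None,fx=2,fy=1,interpolation=2); print(q);print('\n'.join(''.join('@#+-. '[min(5,int(x)//40)] for x in r) for r in b))
```

```text
[ 0.52968394 -0.22980005  0.28696753] [ 3.14159044e+00 -2.84925878e-06  1.54242754e+00] [ 0.21698215 -0.17556521 -1.34420296] [-0.07371782 -0.087837   -0.03304928] 0.0078018813174323895 39.998032450675964
gate axis at z=.11 px [317.53238485 108.78369678]
......................................................................
......................................................................
......................................................................
.....................................................................-
............................-------.......................------------
.......................------------------................--+----------
.....................----------------------.............-+++----------
-...................---------+++++++---------.........--++#+----------
..---..............-------+++########++-------.......--+###+----------
...-.............-------++#+++++++++++#++------.....--+####+----------
.................------+++++----------+#++------.-----+####+----------
................-------+++--++++++++++++++------------+###++----
[... 5512 characters left out ...]
###########+++++++++++++++++++++######################+#++++++++++####+++++++
+++++++++#########++++++++++++++++++++++#############################++++++++++####+++++
++++++#########++++++++++++++++++++++++++++++##########+#++#############+++++++++####+++
#############+++++++++++++-++++++++++++++++++++++#########################++++++++####++
########++++++++++++++++++++++++++++++++++++++++++++###++++##############+##+++++++++###
#######+++++++++++++++++++++++++++++++++++++++++++++++#####################++++++++++###
##+++++++++++--+++++++##################+++++++++++++++#########+##############+++++++++
+++++++++++++++++++#######+#################+++++++++++###++##+++##############+++++++++
```

Request:
{"name": "servo_tool", "arguments": {"motion": [[1, 0, 0.05, 0, 0], [1, 0, 0.05, 0, 0], [1, 0, 0.05, 0, 0], [1, 0, 0.05, 0, 0], [1, 0, 0.05, 0, 0], [1, 0, 0.05, 0, 0]]}}

```text
time_s: 19.05
ee_pos: [0.5297, -0.2293, 0.287]
eef_rot: [-3.142, 0.0, 1.542]
force: [0.5, -0.3, -2.5]
grip_width: 0.0077
grip_force: 40.0
```

Run:
```python
from h import *
o=ctrl.get_obs(); print(o['ee_pos'],o['force'],o['moment'],o['grip_force'],np.abs(o['joint_vel']).max())
print(ctrl.hand_in())
```

```text
[ 0.52974718 -0.22926705  0.28695341] [ 0.47916328 -0.34039059 -2.45795462] [-0.04833347 -0.11986325 -0.01610199] 39.998005628585815 0.0017116939281958327
the job is handed in; nothing more can be done
None
```

The fourth dish is on the pile and let go, and I handed in with the gate held at the hinge line at 19 s. By my measurements its barrels are within about 1 mm of the axis; their height is inferred from the grasp, and no verdict came back.

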